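# Dispense one hem weight and nudge it onto the green mat

## Robot

A 6-joint arm with a two-finger parallel gripper is mounted at the origin on a cart in front of the work surface, level with it; the furniture and walls round the work are solid. World frame = base frame: x ahead of the robot, y to its left, z up, the work surface at z = 0. Lengths are in m, angles in degrees, forces in N, time in s.
With the tool pointing down it reaches from about 0.35 to 1 m from the base axis. Payload 7.1 kg.
Tool frame: the origin (TCP) lies on the centre line of the jaws, within the pads' length; the fingertips stand 22 mm ahead of it and the grasp point (between the pads) lies 3 mm ahead of it; z points along the fingers, y is the line along which they close (so a half turn about z gives the same grasp; the last joint's range is limited). The gripper opens to 85 mm and grips with 20 to 120 N. Pads are 22 mm wide; open, the fingers measure 114 mm over their backs; the gripper's body (76 mm by 85 mm) begins 54 mm behind the grasp point. The pads swing forward as they close: fully open they stand 13 mm farther back than shut.
Start: joints at [66.349, 24.242, 93.386, -0, 62.372, -1.089], TCP at [0.24, 0.577, 0.253] pointing down, gripper open.
Joint ranges: [-172.04, 172.04], [-51.8, 120.97], [4.93, 147.93], [-75.15, 255.16], [6.16, 154.13], [-145.62, 145.62]. Speed limits (degrees/s): [136.94, 136.94, 172.46, 180, 180, 180].

## Interface

Orientations are given as a 3x3 rotation matrix whose columns are the frame's x, y, z axes.
In Python, from cell import ctrl gives the robot as it stands. The module is installed in compiled form; this text tells all that it offers.
- The arm moves only by the tool carry_out, never from a script. Its argument "deltas" is a list of rows, each an object with "fingers": the opening, from 0 (shut) to 1 (fully open); "offset": the shift along the tool's x, y, z normalised to -1 to 1, where 1 is 0.02 m, a list of three; "twist": the turn, a rotation vector about the tool's x, y, z normalised to -1 to 1, where 1 is 30 degrees, a list of three. A call has 1 to 8 rows; each row shifts and turns the commanded pose from where the row before left it, along the tool's axes as they then stand; what a row does not reach is not made up. A row lasts 1/8 s, in which the tool goes at most 62.5 mm and 10.7 degrees, less where a joint would pass 70% of its speed; a pose out of reach is approached as far as the arm can. A call with a number of a shift or a turn outside -1 to 1 is refused whole. A call with a gripper value outside its range is refused whole. The fingers move at their own pace and stop on an object; the grip force is fixed at half the most. Time passes only in rows, so rows that do not move let the fingers close. It gives the time, the measured TCP pose, the force, the opening and the grip force at its end, in the units of the state.
- ctrl.read_state(): the state, without advancing time (a new reading comes with each control period).
- ctrl.snapshot(name): name is "scene" or "side" or "wrist"; returns (picture, depth): 384x512x3 uint8, red, green, blue; 384x512 float32, m along the optical axis (not along the pixel's ray), 0 where there is no reading.
- ctrl.get_calibration(name): a dict with "fx", "fy", "cx", "cy" (pixels), "extrinsics" (4x4, takes a point from world to camera coordinates). Camera axes: x right, y down, z forward; pixel columns grow to the right and rows downward; lengths in m; the calibration is good to about 2 mm. A picture is of the moment at which its call begins: read the wrist's pose just before it. get_calibration takes no time and is no camera call; for the wrist camera it gives the pose at the moment of the call.
- ctrl.finish_job(): hands the job in; it is judged then, once.
The state is a dict: "time": time; "joints": joint angles; "joint_vel": joint speeds; "effort": joint torques, N m; "ee_pos": TCP position; "eef_rot": TCP orientation; "wrist_force": force on the tool from outside, world axes, zero at the start; "moment": the same for the moment, N m; "gripper_width": finger opening in m; "gripper_force": force on a finger pad.
Only numpy, scipy, OpenCV 4.12 (cv2) and the standard library are available. Lean on these libraries where they do the work, as an engineer would, in place of code of your own. Each camera call takes 0.05 s, during which the arm holds its last target. There are 200 camera calls.

## Task

Press the red plunger of the hem-weight dispenser all the way down just once and let it come back up, so that exactly one brass weight is ejected. Then push that weight along the table with your fingertips until it lies wholly on the round green mat, and let go of everything; nothing is to be gripped or lifted, the other weights stay in the dispenser, and the other loose things stay where they are.

Things in the scene. Friction and masses are not known exactly. Their poses are not given: they have to be found in the camera images.
- dispenser: blue and aluminium dispenser fixed to the table. Origin on the table under the axis of its magazine; z up; mouth on its -x side. Open-topped magazine 48 mm wide (y), 48 high, x -23 to +22 mm. Behind it the blue housing, 50 mm wide, 43 high, to x = 97 mm, with foot flanges to y = +-40 mm, 7 mm high with screws, at x 41 to 91. Pressing the plunger drives a flat pusher to -x, 2.1 mm per mm.
- mouth (a point): centre of the mouth (13 mm high, at table level) in the magazine's front face, 5 mm above the table. A full press leaves the lowest weight's centre about 54 mm from the dispenser's origin along its -x, on the table (a little farther after a quick press). When the plunger rises the pusher withdraws and the stack drops by one; another press would eject another weight.
- plunger (a joint): travel of the plunger in m: 0 up, 0.028 fully down (hard stop). A spring brings it back; about 3 N at the start, 5 to 7 N near the bottom. Below 0.025 the weight is not fully out.
- plunger_top (a point): centre of the top face of the red plunger cap, a 32 mm disc 10 mm thick, above the housing 42 mm from the dispenser's origin along its +x; 86 mm above the table when up, 58 mm when down. It is pressed straight down.
- weight_0: the lowest brass weight, the one that comes out: round disc 36 mm across, 10 mm thick, 14 to 28 g, two dark dots on its faces. Origin at the centre of its underside. It slides flat on the bare table.
- weight_1: the second weight, exactly alike, lying on weight_0 at the start; origin at the centre of its underside
- weight_2: the third weight, alike; origin at the centre of its underside
- weight_3: the top weight, alike; origin at the centre of its underside
- green_mat: round flat green mat with a thin grey ring near its rim, 110 mm across, paper-thin (no edge to climb) and fixed, about 0.13 m to one side of the place where the weight comes out; origin at its centre, on the table
- white_mat: white mat of the same size, on the other side of that place; not used
- dark_weight: black pattern weight, 72 mm wide, 52 mm high, with a knob; origin at the centre of its underside; stays where it is
- big_spool: black-and-red thread spool, 38 mm wide, 50 mm high, standing in front of the mouth, 0.125 to 0.145 m from the dispenser along its -x; origin at the centre of its underside; stays where it is
- yellow_spool: yellow thread spool, 34 mm wide, 45 mm high; origin at the centre of its underside; stays where it is
- measure: rolled yellow tape measure, 45 mm wide, 16 mm high; origin at the centre of its underside; stays where it is
There are look-alikes about, which are no part of the job. Leave any purple look-alike of the dispenser alone.

How it is judged:
By the outcome, as a careful person would: the job done as asked, in the order asked, and still so for the second after the job is handed in, with the robot touching nothing.
It also fails if it takes over 42 s, if anything falls off the work surface, if the arm or the gripper's body presses on something with over 40 N, if the wrist force passes 120 N, or if a joint passes its speed limit or range.

## Working session

There is one attempt and no reset: what is moved stays moved. The work goes in short steps, Python scripts to look and compute and a tool call to move; the robot and the scene stay as the last step left them, time stands still between calls to the robot, and variables do not carry over. Pictures are saved under pics/ and viewed, at most 10 in all, crops included, and the job is handed in when it is done.

Besides the shell and the picture viewer there is one more tool, called after "Emit:" as name(argument=value, ...), one argument or row to a line, values as JSON. carry_out: Moves the arm, as the interface text tells. Its arguments: {"type":"object","properties":{"deltas":{"type":"array"}},"required":["deltas"]}

```bash
mkdir -p pics
cat > h.py <<'E'
import numpy as np, cv2
from cell import ctrl
def snap(n):
    p,d=ctrl.snapshot(n); c=ctrl.get_calibration(n); return p,d,c
def pts(d,c):
    v,u=np.indices(d.shape); X=np.stack([(u-c['cx'])/c['fx']*d,(v-c['cy'])/c['fy']*d,d],-1)
    E=np.array(c['extrinsics']); return (X-E[:3,3])@E[:3,:3]
def plane(u,v,c,z):
    E=np.array(c['extrinsics']); o=-E[:3,:3].T@E[:3,3]
    r=E[:3,:3].T@np.array([(u-c['cx'])/c['fx'],(v-c['cy'])/c['fy'],1]); return o+r*(z-o[2])/r[2]
def save(n,p): cv2.imwrite('pics/'+n,p[...,::-1])
E
python3 - <<'E'
from h import *
s=ctrl.read_state(); print(s['time'],s['ee_pos'],np.round(s['eef_rot'],3).tolist(),s['gripper_width'])
P=[]
for n in ('scene','side'):
    p,d,c=snap(n); P.append(p); np.savez(n+'.npz',p=p,d=d)
    E=np.array(c['extrinsics']); print(n,-E[:3,:3].T@E[:3,3])
save('a.png',P[0]); save('b.png',P[1])
E
```

```text
0.0 [0.2395785  0.57669956 0.25253537] [[-0.923, 0.384, -0.001], [0.384, 0.923, -0.001], [0.0, -0.002, -1.0]] 0.08556985591082343
scene [ 0.04802732 -0.94400292  0.50821857]
side [0.40867677 0.5613064  0.47549801]
```

View pics/a.png

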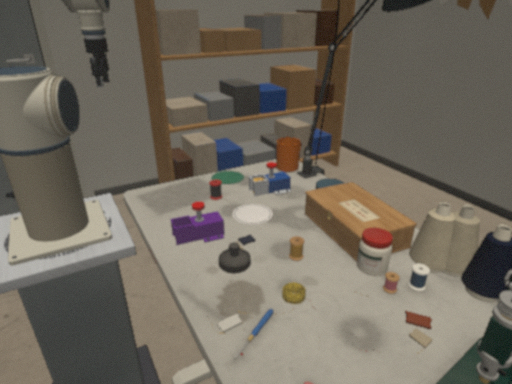

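View pics/b.png

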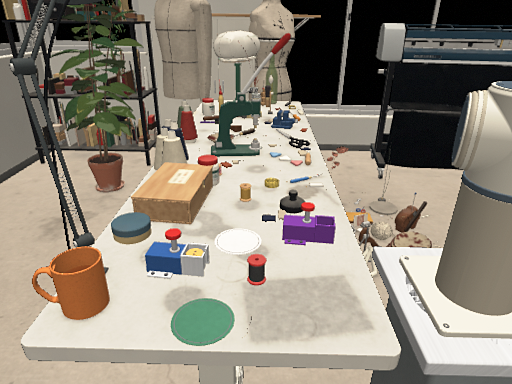

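The pictures show two plunger devices. In the side view the blue and aluminium one has its red cap at (173,234) and its brass weights in the magazine at (195,255). The purple one has its cap at (308,207). The blue one fits the description, with the big spool at (257,270) in front of its mouth and the green mat at (203,320). The white mat at (238,240) is on the other side. I'll measure these and check with one enlarged crop.

Run:
```python
from h import *
f=np.load('side.npz'); p,d=f['p'],f['d']; c=ctrl.get_calibration('side'); W=pts(d,c)
hsv=cv2.cvtColor(p,cv2.COLOR_RGB2HSV); H,S,V=[hsv[...,i].astype(int) for i in range(3)]
vv,uu=np.indices(H.shape)
def roi(u0,u1,v0,v1): return (uu>=u0)&(uu<=u1)&(vv>=v0)&(vv<=v1)
def st(n,m): 
    q=W[m&(d>0)]; print(n,len(q),'med',np.round(np.median(q,0),4),'lo',np.round(np.percentile(q,2,0),4),'hi',np.round(np.percentile(q,98,0),4))
red=((H<8)|(H>172))&(S>120)
m=red&roi(160,186,225,248)&(W[...,2]>.080); st('cap top',m); v,u=np.nonzero(m)
print('cap minrect',cv2.minEnclosingCircle(np.c_[u,v].astype(np.float32)))
g=(H>60)&(H<95)&(S>80)&roi(165,240,295,345)
k=max(cv2.findContours(g.astype(np.uint8),0,1)[0],key=cv2.contourArea)
k=np.array([plane(a,b,c,0)[:2] for a,b in k[:,0]],np.float32); print('green',cv2.minEnclosingCircle(k))
w=(S<40)&(V>235)&roi(212,264,225,256)
st('white',w)
al=roi(178,212,243,277)&(W[...,2]>.044)&(W[...,2]<.053)&(S<70); st('mag top',al)
q=W[al&(d>0)][:,:2].astype(np.float32); r=cv2.minAreaRect(q); print('mag rect',r)
bl=(H>100)&(H<125)&(S>120)&roi(140,190,235,277)
b=bl&(W[...,2]>.038)&(W[...,2]<.047); st('housing top',b); print(cv2.minAreaRect(W[b][:,:2].astype(np.float32)))
br=roi(185,206,246,262)&(H>12)&(H<32)&(S>90); st('brass',br)
sp=roi(246,268,254,285)&(W[...,2]>.01); st('spool',sp); sp2=sp&(W[...,2]>.044); st('spool top',sp2)
save('c.png',cv2.resize(p[220:345,135:285],None,fx=4.8,fy=4.8,interpolation=cv2.INTER_CUBIC))
```

```text
cap top 142 med [ 0.5862 -0.0561  0.0869] lo [ 0.5725 -0.0753  0.0809] hi [ 0.6013 -0.0464  0.0884]
cap minrect ((172.5, 233.0), 7.762187480926514)
green ((0.5095009207725525, 0.08504320681095123), 0.05435615032911301)
white 968 med [ 0.4637 -0.167   0.0022] lo [ 4.128e-01 -2.298e-01  4.000e-04] hi [ 0.5151 -0.1156  0.0041]
mag top 199 med [ 0.5498 -0.0585  0.0477] lo [ 0.5213 -0.0808  0.0442] hi [ 0.5794 -0.0313  0.0506]
mag rect ((0.552483320236206, -0.05789962410926819), (0.05126238241791725, 0.06154867634177208), 85.86531829833984)
housing top 429 med [ 0.6117 -0.0526  0.0441] lo [ 0.573  -0.0842  0.0386] hi [ 0.6404 -0.0362  0.0459]
((0.6056580543518066, -0.06161502003669739), (0.04812142997980118, 0.07137931883335114), 83.77619171142578)
brass 109 med [ 0.5463 -0.0602  0.0413] lo [ 0.5312 -0.075   0.0393] hi [ 0.562  -0.0482  0.0432]
spool 421 med [ 0.4183 -0.016   0.0428] lo [ 0.4027 -0.0418  0.0111] hi [ 0.433  -0.0091  0.0524]
spool top 195 med [ 0.4186 -0.024   0.0509] lo [ 0.4015 -0.0435  0.0464] hi [ 0.4346 -0.0089  0.0525]
```

View pics/c.png

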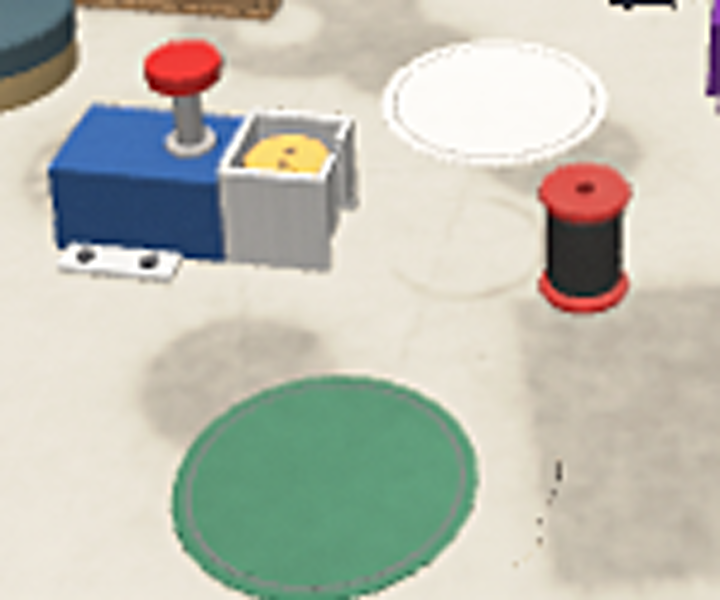

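The crop confirms it: the blue dispenser has its brass disc in the magazine and its mouth facing the big spool. I'll fix the yaw from the top edges.

Run:
```python
from h import *
c=ctrl.get_calibration('side')
f=lambda a,b,z: plane(135+a/4.8,220+b/4.8,c,z)[:2]
def l(n,a,b,z):
    A,B=f(*a,z),f(*b,z); v=A-B; print(n,np.round(A,4),np.round(B,4),'len',round(np.hypot(*v),4),'ang',round(np.degrees(np.arctan2(v[1],v[0])),1))
l('mag near',(222,175),(331,183),.048); l('mag far',(250,110),(356,118),.048)
l('mag front',(331,183),(356,118),.048)
l('house near',(50,172),(222,180),.043); l('house left',(50,172),(95,104),.043)
l('foot near',(57,272),(172,279),.007)
print('cap',f(182,62,.086),'brass',f(288,165,.040))
```

```text
mag near [ 0.5672 -0.0331] [ 0.5215 -0.0292] len 0.0458 ang -4.8
mag far [ 0.565  -0.0814] [ 0.518 -0.077] len 0.0473 ang -5.4
mag front [ 0.5215 -0.0292] [ 0.518 -0.077] len 0.0479 ang 85.7
house near [ 0.641  -0.0394] [ 0.5683 -0.0365] len 0.0728 ang -2.3
house left [ 0.641  -0.0394] [ 0.6364 -0.091 ] len 0.0518 ang 84.8
foot near [ 0.6365 -0.0195] [ 0.5878 -0.0167] len 0.0488 ang -3.3
cap [ 0.58633267 -0.05892142] brass [ 0.54378327 -0.05236615]
```

Emit:
carry_out(
  deltas=[
    {"fingers": 0,"offset": [0,0,0],"twist": [0,0,0.32]},
    {"fingers": 0,"offset": [0,0,0],"twist": [0,0,0.32]},
    {"fingers": 0,"offset": [0,0,0],"twist": [0,0,0.32]},
    {"fingers": 0,"offset": [0,0,0],"twist": [0,0,0.32]},
    {"fingers": 0,"offset": [0,0,0],"twist": [0,0,0.32]},
    {"fingers": 0,"offset": [0,0,0],"twist": [0,0,0.32]},
    {"fingers": 0,"offset": [0,0,0],"twist": [0,0,0.32]},
    {"fingers": 0,"offset": [0,0,0],"twist": [0,0,0.32]},
  ],
)

```text
time: 1.1
ee_pos: [0.2397, 0.5769, 0.2528]
eef_rot: [[0.168, 0.986, -0.0], [0.986, -0.168, -0.001], [-0.001, -0.0, -1.0]]
wrist_force: [-0.3, 0.1, 0.5]
gripper_width: 0.0001
gripper_force: 0.0
```

Emit:
carry_out(
  deltas=[
    {"fingers": 0,"offset": [-0.89,0.7,0],"twist": [0,0,0]},
    {"fingers": 0,"offset": [-0.89,0.7,0],"twist": [0,0,0]},
    {"fingers": 0,"offset": [-0.89,0.7,0],"twist": [0,0,0]},
    {"fingers": 0,"offset": [-0.89,0.7,0],"twist": [0,0,0]},
    {"fingers": 0,"offset": [-0.89,0.7,0],"twist": [0,0,0]},
    {"fingers": 0,"offset": [-0.89,0.7,0],"twist": [0,0,0]},
    {"fingers": 0,"offset": [-0.89,0.7,0],"twist": [0,0,0]},
    {"fingers": 0,"offset": [-0.89,0.7,0],"twist": [0,0,0]},
  ],
)

```text
time: 2.1
ee_pos: [0.3278, 0.4171, 0.2534]
eef_rot: [[0.163, 0.987, 0.0], [0.987, -0.163, 0.0], [0.0, 0.0, -1.0]]
wrist_force: [1.1, -0.2, -0.0]
gripper_width: 0.0002
gripper_force: 0.0
```

Emit:
carry_out(
  deltas=[
    {"fingers": 0,"offset": [-0.89,0.7,0],"twist": [0,0,0]},
    {"fingers": 0,"offset": [-0.89,0.7,0],"twist": [0,0,0]},
    {"fingers": 0,"offset": [-0.89,0.7,0],"twist": [0,0,0]},
    {"fingers": 0,"offset": [-0.89,0.7,0],"twist": [0,0,0]},
    {"fingers": 0,"offset": [-0.89,0.7,0],"twist": [0,0,0]},
    {"fingers": 0,"offset": [-0.89,0.7,0],"twist": [0,0,0]},
    {"fingers": 0,"offset": [-0.89,0.7,0],"twist": [0,0,0]},
    {"fingers": 0,"offset": [-0.89,0.7,0],"twist": [0,0,0]},
  ],
)

```text
time: 3.1
ee_pos: [0.4149, 0.2583, 0.2534]
eef_rot: [[0.163, 0.987, 0.0], [0.987, -0.163, 0.0], [0.0, 0.0, -1.0]]
wrist_force: [-0.4, -0.1, 0.7]
gripper_width: -0.0003
gripper_force: 0.0
```

Emit:
carry_out(
  deltas=[
    {"fingers": 0,"offset": [-0.89,0.7,0],"twist": [0,0,0]},
    {"fingers": 0,"offset": [-0.89,0.7,0],"twist": [0,0,0]},
    {"fingers": 0,"offset": [-0.89,0.7,0],"twist": [0,0,0]},
    {"fingers": 0,"offset": [-0.89,0.7,0],"twist": [0,0,0]},
    {"fingers": 0,"offset": [-0.89,0.7,0],"twist": [0,0,0]},
    {"fingers": 0,"offset": [-0.89,0.7,0],"twist": [0,0,0]},
    {"fingers": 0,"offset": [-0.89,0.7,0],"twist": [0,0,0]},
    {"fingers": 0,"offset": [-0.89,0.7,0],"twist": [0,0,0]},
  ],
)

```text
time: 4.1
ee_pos: [0.502, 0.0995, 0.2534]
eef_rot: [[0.163, 0.987, 0.0], [0.987, -0.163, -0.0], [-0.0, 0.0, -1.0]]
wrist_force: [0.6, -0.2, 0.8]
gripper_width: -0.0
gripper_force: 0.0
```

Emit:
carry_out(
  deltas=[
    {"fingers": 0,"offset": [-0.89,0.68,0.8],"twist": [0,0,0]},
    {"fingers": 0,"offset": [-0.89,0.68,0.8],"twist": [0,0,0]},
    {"fingers": 0,"offset": [-0.89,0.68,0.8],"twist": [0,0,0]},
    {"fingers": 0,"offset": [-0.89,0.68,0.8],"twist": [0,0,0]},
    {"fingers": 0,"offset": [-0.89,0.68,0.8],"twist": [0,0,0]},
    {"fingers": 0,"offset": [-0.89,0.68,0.8],"twist": [0,0,0]},
    {"fingers": 0,"offset": [-0.89,0.68,0.8],"twist": [0,0,0]},
    {"fingers": 0,"offset": [-0.89,0.68,0.8],"twist": [0,0,0]},
  ],
)

```text
time: 5.1
ee_pos: [0.5866, -0.0586, 0.1242]
eef_rot: [[0.163, 0.987, -0.0], [0.987, -0.163, 0.0], [-0.0, -0.0, -1.0]]
wrist_force: [0.6, 0.1, 0.3]
gripper_width: -0.0002
gripper_force: 0.0
```

Run:
```python
from h import *
print(ctrl.read_state()['ee_pos'])
p,d,c=snap('side'); save('d.png',cv2.resize(p[190:290,125:275],None,fx=4.8,fy=4.8,interpolation=cv2.INTER_CUBIC))
```

```text
[ 0.58657315 -0.05857613  0.1241607 ]
```

View pics/d.png

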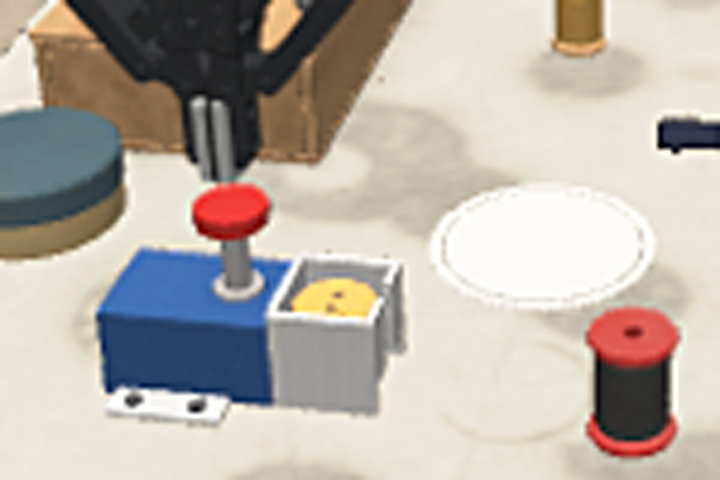

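The fingertips stand over the cap at about (222,180), and the cap is at (231,200). I'll press slowly.

Emit:
carry_out(
  deltas=[
    {"fingers": 0,"offset": [0,0,0.4],"twist": [0,0,0]},
    {"fingers": 0,"offset": [0,0,0.4],"twist": [0,0,0]},
    {"fingers": 0,"offset": [0,0,0.3],"twist": [0,0,0]},
    {"fingers": 0,"offset": [0,0,0.3],"twist": [0,0,0]},
    {"fingers": 0,"offset": [0,0,0.3],"twist": [0,0,0]},
    {"fingers": 0,"offset": [0,0,0.3],"twist": [0,0,0]},
    {"fingers": 0,"offset": [0,0,0],"twist": [0,0,0]},
  ],
)

```text
time: 6.02
ee_pos: [0.5858, -0.0568, 0.0854]
eef_rot: [[0.162, 0.987, -0.0], [0.987, -0.162, -0.0], [-0.0, -0.0, -1.0]]
wrist_force: [-1.7, -0.3, 4.3]
gripper_width: -0.0003
gripper_force: 2.2
```

Emit:
carry_out(
  deltas=[
    {"fingers": 0,"offset": [0,0,0.15],"twist": [0,0,0]},
    {"fingers": 0,"offset": [0,0,0.1],"twist": [0,0,0]},
    {"fingers": 0,"offset": [0,0,0.1],"twist": [0,0,0]},
  ],
)

```text
time: 6.4
ee_pos: [0.586, -0.0568, 0.0798]
eef_rot: [[0.162, 0.987, -0.0], [0.987, -0.162, 0.0], [0.0, -0.0, -1.0]]
wrist_force: [-8.2, 2.2, 29.4]
gripper_width: -0.0
gripper_force: 14.7
```

The hard stop has been reached, with the force up to 29 N. I'll release.

Emit:
carry_out(
  deltas=[
    {"fingers": 0,"offset": [0,0,-0.4],"twist": [0,0,0]},
    {"fingers": 0,"offset": [0,0,-0.5],"twist": [0,0,0]},
    {"fingers": 0,"offset": [0,0,-0.6],"twist": [0,0,0]},
    {"fingers": 0,"offset": [0,0,-1],"twist": [0,0,0]},
    {"fingers": 0.21,"offset": [-0.5,-1,-0.9],"twist": [0,0,0]},
    {"fingers": 0.21,"offset": [-0.5,-1,0],"twist": [0,0,0]},
    {"fingers": 0.21,"offset": [-0.5,-1,0],"twist": [0,0,0]},
    {"fingers": 0.21,"offset": [-0.5,-1,0],"twist": [0,0,0]},
  ],
)

```text
time: 7.4
ee_pos: [0.5003, -0.084, 0.1474]
eef_rot: [[0.163, 0.987, 0.001], [0.987, -0.163, -0.0], [-0.0, 0.001, -1.0]]
wrist_force: [0.3, -0.1, 0.2]
gripper_width: 0.0182
gripper_force: 0.0
```

Run:
```python
from h import *
s=ctrl.read_state();print(s['ee_pos'],s['gripper_width'],s['wrist_force'])
p,d,c=snap('side'); W=pts(d,c)
hsv=cv2.cvtColor(p,cv2.COLOR_RGB2HSV).astype(int)
m=(hsv[...,0]>12)&(hsv[...,0]<32)&(hsv[...,1]>90)&(W[...,2]<.016)&(W[...,2]>-.01); m[:225]=0;m[300:]=0;m[:,:190]=0;m[:,262:]=0
print(m.sum()); K=cv2.findContours(m.astype(np.uint8),0,1)[0]
if K:
    k=max(K,key=cv2.contourArea)[:,0]; print(k.min(0),k.max(0))
    mt=m&(W[...,2]>.0075); v,u=np.nonzero(mt); q=W[mt]; print('top',len(q),np.median(q,0),q.min(0),q.max(0))
    kk=np.array([plane(a,b,c,.01)[:2] for a,b in np.c_[u,v]],np.float32); print(cv2.minEnclosingCircle(kk),kk.mean(0))
save('e.png',cv2.resize(p[190:290,135:285],None,fx=4.8,fy=4.8,interpolation=cv2.INTER_CUBIC))
```

```text
[ 0.50029913 -0.08398531  0.14741572] 0.018192063246473992 [ 0.28213072 -0.06697439  0.17622155]
187
[213 263] [229 275]
top 150 [ 0.49110589 -0.04779736  0.0110933 ] [ 0.47455233 -0.06587713  0.00769749] [ 0.50812367 -0.03328528  0.01325347]
((0.49158018827438354, -0.0500885546207428), 0.01850019581615925) [ 0.4915741  -0.04974765]
```

View pics/e.png

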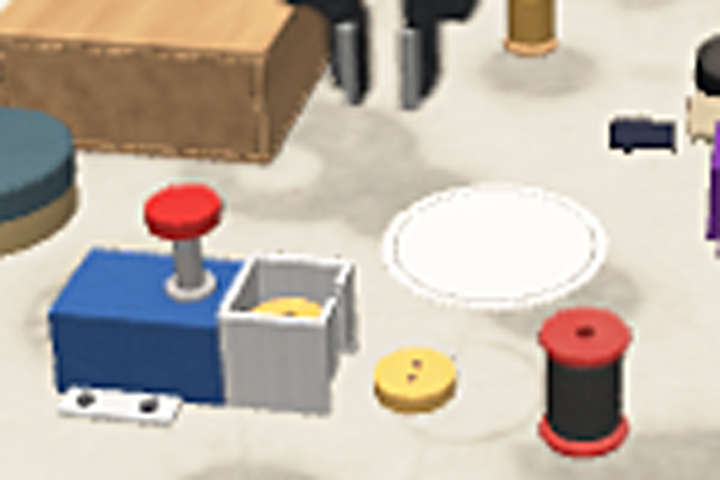

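One weight is out, at crop pixel (415,378), which is (0.4916, -0.0500) in world coordinates. The plunger is back up. I'll go down behind the weight, on its white-mat side.

Emit:
carry_out(
  deltas=[
    {"fingers": 0.21,"offset": [-0.6,-0.85,0],"twist": [0,0,0]},
    {"fingers": 0.21,"offset": [0,0,0.88],"twist": [0,0,0]},
    {"fingers": 0.21,"offset": [0,0,0.88],"twist": [0,0,0]},
    {"fingers": 0.21,"offset": [0,0,0.88],"twist": [0,0,0]},
    {"fingers": 0.21,"offset": [0,0,0.88],"twist": [0,0,0]},
    {"fingers": 0.21,"offset": [0,0,0.88],"twist": [0,0,0]},
    {"fingers": 0.21,"offset": [0,0,0.88],"twist": [0,0,0]},
    {"fingers": 0.21,"offset": [0,0,0.85],"twist": [0,0,0]},
  ],
)

```text
time: 8.45
ee_pos: [0.4819, -0.0928, 0.0227]
eef_rot: [[0.163, 0.987, 0.0], [0.987, -0.163, -0.0], [-0.0, 0.0, -1.0]]
wrist_force: [0.7, 1.1, 0.5]
gripper_width: 0.018
gripper_force: 0.0
```

Emit:
carry_out(
  deltas=[
    {"fingers": 0.21,"offset": [0.3,0,-0.05],"twist": [0,0,0]},
    {"fingers": 0.21,"offset": [0.3,-0.05,0],"twist": [0,0,0]},
    {"fingers": 0.21,"offset": [0.3,-0.05,0],"twist": [0,0,0]},
    {"fingers": 0.21,"offset": [0.4,-0.06,0],"twist": [0,0,0]},
    {"fingers": 0.21,"offset": [0.4,-0.06,0],"twist": [0,0,0]},
    {"fingers": 0.21,"offset": [0.4,-0.06,0],"twist": [0,0,0]},
    {"fingers": 0.21,"offset": [0.4,-0.06,0],"twist": [0,0,0]},
    {"fingers": 0.21,"offset": [0.4,-0.06,0],"twist": [0,0,0]},
  ],
)

```text
time: 9.45
ee_pos: [0.4833, -0.0335, 0.0246]
eef_rot: [[0.162, 0.987, -0.0], [0.987, -0.162, 0.0], [-0.0, -0.0, -1.0]]
wrist_force: [0.7, 0.1, -0.7]
gripper_width: 0.0176
gripper_force: 0.1
```

```bash
cat > w.py <<'E'
from h import *
import sys
p,d,c=snap('side'); W=pts(d,c)
hsv=cv2.cvtColor(p,cv2.COLOR_RGB2HSV).astype(int)
m=(hsv[...,0]>12)&(hsv[...,0]<32)&(hsv[...,1]>90)&(W[...,2]<.016)&(W[...,2]>.0075)&(abs(W[...,0]-.5)<.06)&(abs(W[...,1])<.16)
v,u=np.nonzero(m); print(m.sum())
kk=np.array([plane(a,b,c,.01)[:2] for a,b in np.c_[u,v]],np.float32); print(cv2.minEnclosingCircle(kk),kk.mean(0))
save(sys.argv[1],cv2.resize(p[200:350,135:285],None,fx=4,fy=4,interpolation=cv2.INTER_CUBIC))
E
python3 w.py f.png
```

```text
190
((0.4867992103099823, -0.006766689475625753), 0.020957184955477715) [ 0.48791838 -0.00552465]
```

View pics/f.png

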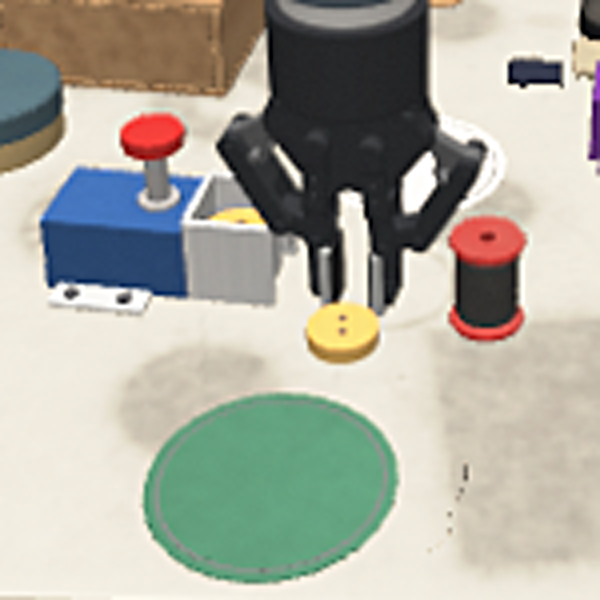

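The weight is nestled against both fingertips at (342,330), clear of the magazine and the spool. I'll keep pushing.

Emit:
carry_out(
  deltas=[
    {"fingers": 0.21,"offset": [0.4,0,0],"twist": [0,0,0]},
    {"fingers": 0.21,"offset": [0.4,0,0],"twist": [0,0,0]},
    {"fingers": 0.21,"offset": [0.4,0,0],"twist": [0,0,0]},
    {"fingers": 0.21,"offset": [0.4,0.04,0],"twist": [0,0,0]},
    {"fingers": 0.21,"offset": [0.4,0.04,0],"twist": [0,0,0]},
    {"fingers": 0.21,"offset": [0.4,0.04,0],"twist": [0,0,0]},
    {"fingers": 0.21,"offset": [0.4,0.04,0],"twist": [0,0,0]},
    {"fingers": 0.21,"offset": [0.4,0.04,0],"twist": [0,0,0]},
  ],
)

```text
time: 10.5
ee_pos: [0.4979, 0.0288, 0.0247]
eef_rot: [[0.163, 0.987, 0.0], [0.987, -0.163, -0.0], [-0.0, 0.0, -1.0]]
wrist_force: [-0.4, -0.3, -0.0]
gripper_width: 0.018
gripper_force: 0.1
```

Emit:
carry_out(
  deltas=[
    {"fingers": 0.21,"offset": [0.4,0.04,0],"twist": [0,0,0]},
    {"fingers": 0.21,"offset": [0.4,0.04,0],"twist": [0,0,0]},
    {"fingers": 0.21,"offset": [0.3,0.04,0],"twist": [0,0,0]},
    {"fingers": 0.21,"offset": [0.2,0.04,0],"twist": [0,0,0]},
    {"fingers": 0.21,"offset": [0.1,0,0],"twist": [0,0,0]},
    {"fingers": 0.21,"offset": [0,0,0],"twist": [0,0,0]},
  ],
)

```text
time: 11.25
ee_pos: [0.5054, 0.0554, 0.0247]
eef_rot: [[0.163, 0.987, -0.0], [0.987, -0.163, -0.0], [-0.0, -0.0, -1.0]]
wrist_force: [0.0, 0.0, 0.0]
gripper_width: 0.0182
gripper_force: 0.0
```

```bash
python3 w.py g.png
```

```text
262
((0.5106204748153687, 0.08287057280540466), 0.01976274512708187) [0.5103425  0.08352178]
```

View pics/g.png

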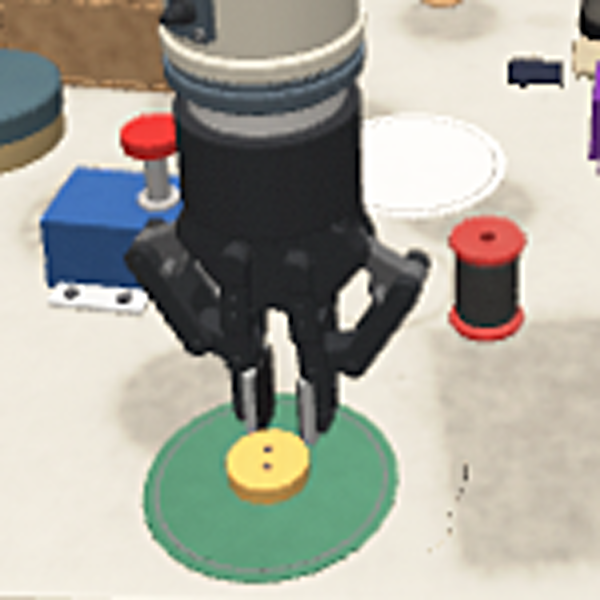

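The weight lies at (267,465), near the mat's centre. I'll back off, then rise.

Emit:
carry_out(
  deltas=[
    {"fingers": 0.21,"offset": [-0.3,0,0],"twist": [0,0,0]},
    {"fingers": 0.21,"offset": [-0.4,0,0],"twist": [0,0,0]},
    {"fingers": 0.21,"offset": [0,0,-0.8],"twist": [0,0,0]},
    {"fingers": 0.21,"offset": [0,0,-1],"twist": [0,0,0]},
    {"fingers": 0.21,"offset": [0,0,-1],"twist": [0,0,0]},
    {"fingers": 0.21,"offset": [0,0,-1],"twist": [0,0,0]},
    {"fingers": 0.21,"offset": [0,0,-1],"twist": [0,0,0]},
    {"fingers": 0.21,"offset": [0,0,-1],"twist": [0,0,0]},
  ],
)

```text
time: 12.3
ee_pos: [0.5032, 0.0415, 0.1425]
eef_rot: [[0.163, 0.987, 0.001], [0.987, -0.163, 0.0], [0.0, 0.001, -1.0]]
wrist_force: [-0.3, -0.3, 0.5]
gripper_width: 0.0183
gripper_force: 0.0
```

Emit:
carry_out(
  deltas=[
    {"fingers": 0.21,"offset": [0,0,-0.5],"twist": [0,0,0]},
    {"fingers": 0.21,"offset": [0,0,0],"twist": [0,0,0]},
    {"fingers": 0.21,"offset": [0,0,0],"twist": [0,0,0]},
  ],
)

```text
time: 12.68
ee_pos: [0.5027, 0.0415, 0.1503]
eef_rot: [[0.163, 0.987, -0.001], [0.987, -0.163, -0.0], [-0.0, -0.001, -1.0]]
wrist_force: [1.1, 0.5, 0.6]
gripper_width: 0.018
gripper_force: 0.0
```

```bash
python3 w.py i.png
```

```text
257
((0.5096151232719421, 0.08353397995233536), 0.01928091235458851) [0.51032    0.08390161]
```

View pics/i.png

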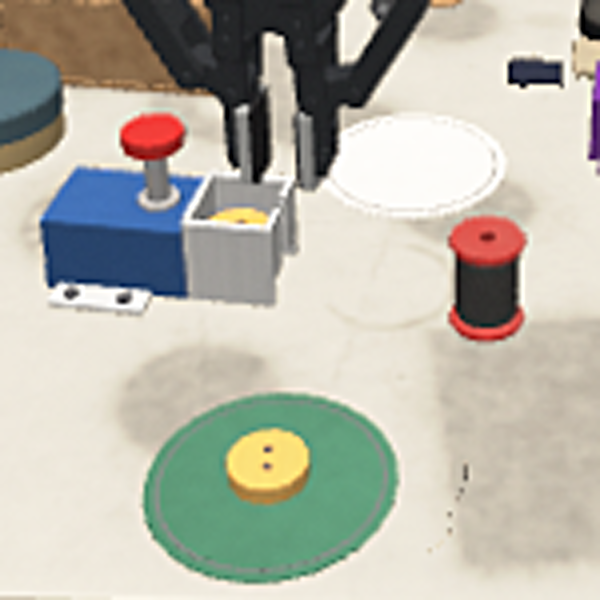

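The weight is wholly on the mat at (267,465), the plunger is up, the spool hasn't moved and the arm is clear.

```bash
python3 -c "from cell import ctrl; print(ctrl.finish_job())"
```

```text
the job is handed in; nothing more can be done
None
```

I pressed the plunger down fully once and let it back up, which ejected one weight; I pushed that weight to about the centre of the green mat, moved the arm clear and handed the job in at about 13 s.

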